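# Set out bead vials on the project trays

### The arm

A 6-joint arm with a two-finger parallel gripper is mounted at the origin on the work surface. World frame = base frame: x ahead of the robot, y to its left, z up, the work surface at z = 0. Lengths are in m, angles in degrees, forces in N, time in s.
With the tool pointing down it reaches from about 0.4 to 0.825 m from the base axis. Payload 7 kg.
Tool frame: the origin (TCP) lies on the centre line of the jaws, within the pads' length; the fingertips stand 25 mm ahead of it and the grasp point (between the pads) lies 6 mm ahead of it; z points along the fingers, y is the line along which they close (so a half turn about z gives the same grasp; the last joint's range is limited). The gripper opens to 88 mm and grips with 3 to 60 N. Pads are 19 mm wide; open, the fingers measure 130 mm over their backs; the gripper's body (78 mm by 193 mm) begins 47 mm behind the grasp point.
Start: joints at [16.507, 20.546, 0.682, 0, -70.136, -16.507], TCP at [0.675, -0, 0.222] pointing down, gripper open.
Joint ranges: [-176.03, 176.03], [-82.01, 121.73], [-58.28, 71.71], [-173.87, 95.51], [-174.79, -0.11], [-173.66, 173.66]. Speed limits (degrees/s): [136.94, 136.94, 172.46, 180, 180, 180].

### API

Orientations are given as a 3x3 rotation matrix whose columns are the frame's x, y, z axes.
In Python, from cell import bot, imaging, workorder gives the robot as it stands.
- The arm moves only by the tool play_rows, never from a script. Its argument "steps" is a list of rows, each a list of 2 entries, a list of its own where there are three numbers: the shift along the tool's x, y, z in m, then the turn about the tool's z in rad. In form: [[[tx, ty, tz], roll], ...]. A call has 1 to 20 rows; each row is the pose to reach, as a shift and turn from the pose commanded when the call began, along the tool's axes at that moment; what a row does not reach only later rows make up. A row lasts 1/12 s, in which the tool goes at most 41.7 mm and 7.16 degrees, less where a joint would pass 70% of its speed; a pose out of reach is approached as far as the arm can. A call with a gripper value outside its range is refused whole. "claw" is the opening, from -1 (shut) to 1 (fully open), set as the call begins (left out, the last holds). The fingers move at their own pace and stop on an object; "force" is the grip in N (left out, the last holds). Time passes only in rows, so rows that repeat a pose let the fingers close. It gives the time, the measured TCP pose, the force, the opening and the grip force at its end, in the units of the state.
- bot.observe(): the state, without advancing time (a new reading comes with each control period).
- imaging.camera(name): name is "scene" or "side" or "wrist"; returns a dict with "pixels" (384x512x3 uint8, blue, green, red), "camera_matrix" (3x3 intrinsics, pixels), "R" (3x3) and "t" (3): a world point X has camera coordinates R X + t; the wrist camera has in their place "tool_from_camera" (4x4, takes a point from camera to tool coordinates, whose origin is the TCP and whose axes are the flange's). Camera axes: x right, y down, z forward; pixel columns grow to the right and rows downward; lengths in m; the calibration is good to about 2 mm. A picture is of the moment at which its call begins: read the wrist's pose just before it. There is no depth.
- workorder.hand_in(): hands the job in; it is judged then, once.
The state is a dict: "time": time; "joints": joint angles; "qvel": joint speeds; "tau": joint torques, N m; "ee_pos": TCP position; "tcp_rot": TCP orientation; "wrist_force": force on the tool from outside, world axes, zero at the start; "ft_torque": the same for the moment, N m; "finger_gap": finger opening in m; "grip_force": force on a finger pad.
Only numpy, scipy, OpenCV 4.12 (cv2) and the standard library are available. Lean on these libraries where they do the work, as an engineer would, in place of code of your own. Each camera call takes 0.05 s, during which the arm holds its last target. There are 200 camera calls.

### The job

Set out the three project trays for tomorrow's beadwork class: stand each of the four tall glass bead vials in a vial bay (the two small square bays) of the tray whose sample piece uses its colour - the pink vial with the pink hoop earrings, the cream vial with the cream bangle, and both the light-blue and the navy vial, one in each bay, with the two-blue drop earrings. The caps are only pushed on, so keep the vials upright and set them down gently without dropping them, and leave the low jars where they stand.

Things in the scene. Friction and masses are not known exactly. Their poses are not given: they have to be found in the camera images.
- vial_pink: Tall closed clear-glass bead vial (upright cylinder, diameter 28 mm, height 84 mm, 40 to 85 g) filled with rose-pink beads, with a ribbed white push-on cap 14 mm high of the same diameter and a round rose-pink sticker on top. Loose, stands upright at the start. Origin: centre of its underside; z up its axis. It is round, so it can be gripped from any side.
- vial_cream: Tall closed clear-glass bead vial (upright cylinder, diameter 28 mm, height 84 mm, 40 to 85 g) filled with cream beads, with a ribbed white push-on cap 14 mm high of the same diameter and a round cream sticker on top. Loose, stands upright at the start. Origin: centre of its underside; z up its axis. It is round, so it can be gripped from any side.
- vial_lightblue: Tall closed clear-glass bead vial (upright cylinder, diameter 28 mm, height 84 mm, 40 to 85 g) filled with light-blue beads, with a ribbed white push-on cap 14 mm high of the same diameter and a round light-blue sticker on top. Loose, stands upright at the start. Origin: centre of its underside; z up its axis. It is round, so it can be gripped from any side.
- vial_navy: Tall closed clear-glass bead vial (upright cylinder, diameter 28 mm, height 84 mm, 40 to 85 g) filled with dark navy-blue beads, with a ribbed white push-on cap 14 mm high of the same diameter and a round dark navy-blue sticker on top. Loose, stands upright at the start. Origin: centre of its underside; z up its axis. It is round, so it can be gripped from any side.
- tray_hoops: Fixed dark wood tray, 134 (x) x 106 (y) mm, rim 18 mm high; a pair of silver hoop earrings with rose-pink bead clusters lies fixed (under 22 mm high) on the grey felt of its +x part. Its -x edge (robot side) holds two square vial bays, 46 x 46 mm inside, centred at x -39, y +25 and y -25 mm, dividers 16 mm high. Bay floor 8 mm above the origin. Origin: centre of underside, at table height; z up.
- tray_bangle: Fixed dark wood tray, 134 (x) x 106 (y) mm, rim 18 mm high; a round 65 mm bangle of cream beads lies fixed (under 22 mm high) on the grey felt of its +x part. Its -x edge (robot side) holds two square vial bays, 46 x 46 mm inside, centred at x -39, y +25 and y -25 mm, dividers 16 mm high. Bay floor 8 mm above the origin. Origin: centre of underside, at table height; z up.
- tray_drops: Fixed dark wood tray, 134 (x) x 106 (y) mm, rim 18 mm high; a pair of drop earrings made of light-blue and navy beads lies fixed (under 22 mm high) on the grey felt of its +x part. Its -x edge (robot side) holds two square vial bays, 46 x 46 mm inside, centred at x -39, y +25 and y -25 mm, dividers 16 mm high. Bay floor 8 mm above the origin. Origin: centre of underside, at table height; z up.
- jar_pink: Low wide glass jar of rose-pink beads, diameter 50 mm, height 30 mm, with an aluminium lid and a round rose-pink sticker: stock that stays where it is. Loose, about 90 g. Origin: centre of its underside.
- jar_cream: Low wide glass jar of cream beads, diameter 50 mm, height 30 mm, with an aluminium lid and a round cream sticker: stock that stays where it is. Loose, about 90 g. Origin: centre of its underside.
- jar_navy: Low wide glass jar of dark navy-blue beads, diameter 50 mm, height 30 mm, with an aluminium lid and a round dark navy-blue sticker: stock that stays where it is. Loose, about 90 g. Origin: centre of its underside.

How it is judged (in metres and radians):
At the end, for the whole second after the job is handed in: Each vial in a bay of its matching tray (the two blues in the two bays of the drop-earring tray): within 12 mm of the bay centre along both tray axes, foot within 4 mm of the felt, upright within 0.12 rad, released and at rest; low jars within 30 mm of their start (((x of vial_pink in the frame of tray_hoops between -0.051 and -0.027 m and y of vial_pink in the frame of tray_hoops between 0.013 and 0.037 m and z of vial_pink in the frame of tray_hoops between 0.004 and 0.012 m) or (x of vial_pink in the frame of tray_hoops between -0.051 and -0.027 m and y of vial_pink in the frame of tray_hoops between -0.037 and -0.013 m and z of vial_pink in the frame of tray_hoops between 0.004 and 0.012 m)) and angle between each of vial_pink, vial_cream, vial_lightblue, vial_navy's own z axis and vertical below 0.12 rad and linear speed of each of vial_pink, vial_cream, vial_lightblue, vial_navy below 0.02 m/s and ((x of vial_cream in the frame of tray_bangle between -0.051 and -0.027 m and y of vial_cream in the frame of tray_bangle between 0.013 and 0.037 m and z of vial_cream in the frame of tray_bangle between 0.004 and 0.012 m) or (x of vial_cream in the frame of tray_bangle between -0.051 and -0.027 m and y of vial_cream in the frame of tray_bangle between -0.037 and -0.013 m and z of vial_cream in the frame of tray_bangle between 0.004 and 0.012 m)) and ((x of vial_lightblue in the frame of tray_drops between -0.051 and -0.027 m and y of vial_lightblue in the frame of tray_drops between 0.013 and 0.037 m and z of vial_lightblue in the frame of tray_drops between 0.004 and 0.012 m) or (x of vial_lightblue in the frame of tray_drops between -0.051 and -0.027 m and y of vial_lightblue in the frame of tray_drops between -0.037 and -0.013 m and z of vial_lightblue in the frame of tray_drops between 0.004 and 0.012 m)) and ((x of vial_navy in the frame of tray_drops between -0.051 and -0.027 m and y of vial_navy in the frame of tray_drops between 0.013 and 0.037 m and z of vial_navy in the frame of tray_drops between 0.004 and 0.012 m) or (x of vial_navy in the frame of tray_drops between -0.051 and -0.027 m and y of vial_navy in the frame of tray_drops between -0.037 and -0.013 m and z of vial_navy in the frame of tray_drops between 0.004 and 0.012 m)) and distance of each of jar_pink, jar_cream, jar_navy from where it was at the start of the episode below 0.03 m); the robot touches nothing.
It fails at once if a vial is tipped by more than 45 degrees (angle between any of vial_pink, vial_cream, vial_lightblue, vial_navy's own z axis and vertical above 0.785 rad).
It fails at once if a vial is dropped: in free air with its foot more than 40 mm above the table ((height (world z) of vial_pink above 0.04 m and contact force between anything else and vial_pink below 0.02 N) or (height (world z) of vial_cream above 0.04 m and contact force between anything else and vial_cream below 0.02 N) or (height (world z) of vial_lightblue above 0.04 m and contact force between anything else and vial_lightblue below 0.02 N) or (height (world z) of vial_navy above 0.04 m and contact force between anything else and vial_navy below 0.02 N)).
It fails at once if a low jar is shifted by more than 30 mm (distance of any of jar_pink, jar_cream, jar_navy from where it was at the start of the episode above 0.03 m).
It also fails if it takes over 96 s, if anything falls off the work surface, if the arm or the gripper's body presses on something with over 40 N, if the wrist force passes 120 N, or if a joint passes its speed limit or range.

## Working session

There is one attempt and no reset: what is moved stays moved. The work goes in short steps, Python scripts to look and compute and a tool call to move; the robot and the scene stay as the last step left them, time stands still between calls to the robot, and variables do not carry over. Pictures are saved under pics/ and viewed, at most 14 in all, crops included, and the job is handed in when it is done.

Besides the shell and the picture viewer there is one more tool, called after "Emit:" by a JSON object that holds its "name" and its "arguments". play_rows: Moves the arm, as the interface text tells. Its arguments: {"type":"object","properties":{"steps":{"type":"array"},"claw":{"type":"number"},"force":{"type":"number"}},"required":["steps"]}

```bash
mkdir -p pics
cat > h.py <<'E'
import numpy as np, cv2
from cell import bot, imaging, workorder
def ray(c,u,v,z,st=None):
    K=np.array(c["camera_matrix"]); d=np.linalg.inv(K)@[u,v,1]
    if "R" in c:
        R=np.array(c["R"]);o=-R.T@np.array(c["t"]);d=R.T@d
    else:
        T=np.array(c["tool_from_camera"]);W=np.array(st["tcp_rot"])
        o=np.array(st["ee_pos"])+W@T[:3,3];d=W@T[:3,:3]@d
    return o+d*(z-o[2])/d[2]
E
python3 - <<'E'
from h import *
s=bot.observe();print({k:s[k] for k in("time","ee_pos","tcp_rot","finger_gap")})
for n in("scene","side","wrist"):
    c=imaging.camera(n);cv2.imwrite(f"pics/{n}0.png",c["pixels"])
    if "R" in c: print(n,-np.array(c["R"]).T@np.array(c["t"]))
E
```

```text
{'time': 0.0, 'ee_pos': array([6.74505131e-01, 3.96495249e-06, 2.20931112e-01]), 'tcp_rot': array([[-5.96188314e-05, -9.99998636e-01, -1.65046336e-03],
       [-9.99999991e-01,  5.98193405e-05, -1.21437434e-04],
       [ 1.21535998e-04,  1.65045610e-03, -9.99998631e-01]]), 'finger_gap': 0.08764933927148463}
scene [ 0.93709856 -0.32590182  0.64440955]
side [0.1630485  0.6544077  0.61059441]
```

View pics/scene0.png

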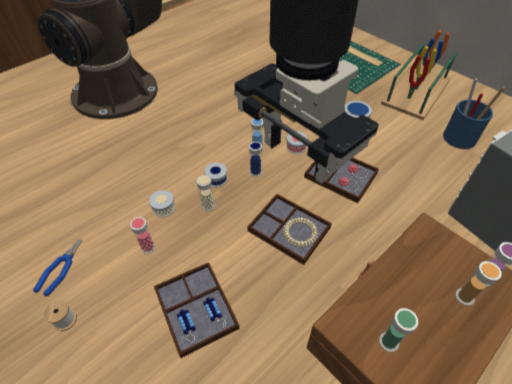

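View pics/side0.png

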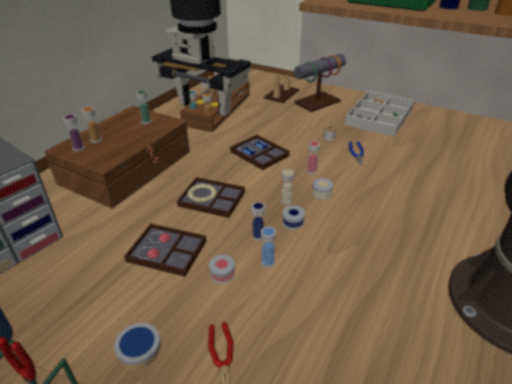

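View pics/wrist0.png

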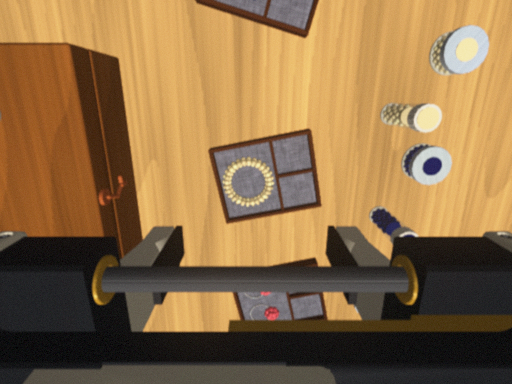

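The scene and side views show the four vials: caps in side at pink (313,146), cream (288,175), navy (258,208) and light-blue (268,233). The trays in side are drops (260,152), bangle (211,197) and hoops (167,249). The wrist view shows the bangle tray at (265,175). Next, enlarged crops for accurate measuring.

Run:
```python
from h import *
a=cv2.imread("pics/side0.png")[125:285,115:345];cv2.imwrite("pics/sc.png",cv2.resize(a,None,fx=3.45,fy=3.45,interpolation=cv2.INTER_CUBIC))
a=cv2.imread("pics/scene0.png")[105:360,120:390];cv2.imwrite("pics/cc.png",cv2.resize(a,None,fx=2.3,fy=2.3,interpolation=cv2.INTER_CUBIC))
```

```text
(no output)
```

View pics/sc.png

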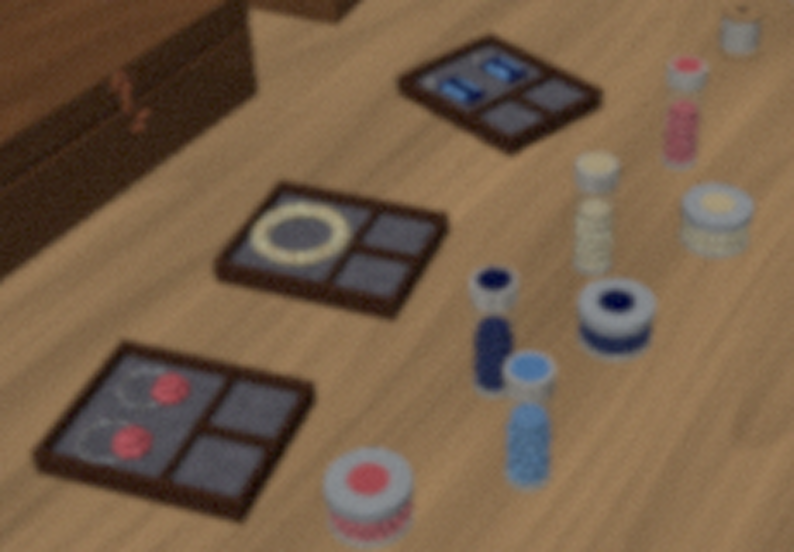

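View pics/cc.png

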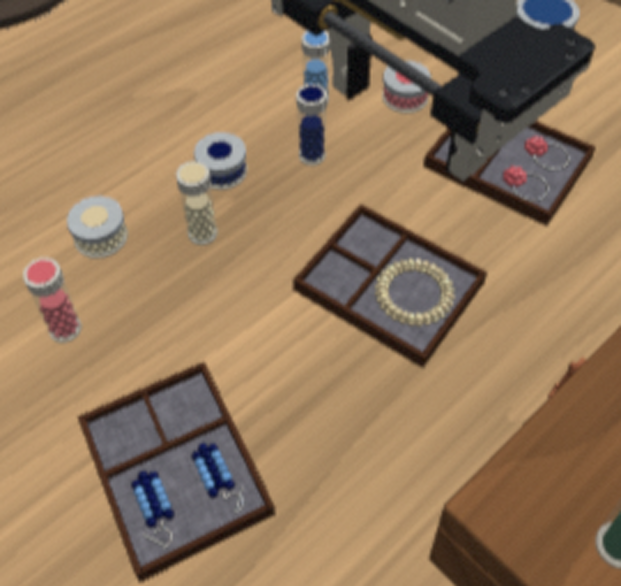

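The crops show all three tray rims' corners and all four stickers clearly, and only the hoops tray is partly hidden in scene. I'll measure both views and compare.

```bash
cat > m.py <<'E'
from h import *
S=imaging.camera("side");C=imaging.camera("scene")
fs=lambda p,z:ray(S,115+p[0]/3.45,125+p[1]/3.45,z)[:2]
fc=lambda p,z:ray(C,120+p[0]/2.3,105+p[1]/2.3,z)[:2]
for n,a,b in(("pink",(687,65),(43,272)),("cream",(597,160),(193,175)),("navy",(494,279),(311,96)),("lb",(530,366),(315,42))):
    print(n,fs(a,.084).round(4),fc(b,.084).round(4))
for n,a,b in(("jp",(368,478),(405,78)),("jc",(717,203),(95,217)),("jn",(616,302),(219,151))):
    print(n,fs(a,.03).round(4),fc(b,.03).round(4))
# corners order local (+x-y? solved by trying all cyclic orders)
L=np.array([[-.067,.053],[.067,.053],[.067,-.053],[-.067,-.053]])
def fit(P):
    best=None
    for k in range(4):
        for Q in(np.roll(P,k,0),np.roll(P[::-1],k,0)):
            q=Q-Q.mean(0);U,_,V=np.linalg.svd(L.T@q);D=np.diag([1,np.linalg.det(U@V)]);R=V.T@D@U.T
            e=np.abs(L@R.T-q).max()
            if R[0,0]>0 and(best is None or e<best[0]):best=(e,R,Q.mean(0))
    e,R,c=best
    return e.round(4),c.round(4),round(np.degrees(np.arctan2(R[1,0],R[0,0])),1),(c+R@[-.039,.025]).round(4),(c+R@[-.039,-.025]).round(4)
T={"drops":([(400,83),(490,37),(602,97),(512,144)],[(80,417),(205,365),(272,510),(140,575)]),
"bangle":([(282,184),(447,214),(396,308),(217,266)],[(362,208),(485,275),(424,355),(295,283)]),
"hoops":([(124,343),(315,385),(242,510),(38,453)],None)}
for n,(a,b) in T.items():
    print(n,fit(np.array([fs(p,.018) for p in a])))
    if b: print(n,fit(np.array([fc(p,.018) for p in b])))
E
python3 m.py
```

```text
pink [ 0.4974 -0.2092] [ 0.5011 -0.2105]
cream [ 0.4983 -0.064 ] [ 0.5011 -0.0626]
navy [0.4942 0.0801] [0.4985 0.0778]
lb [0.4387 0.1368] [0.4448 0.1331]
jp [0.5002 0.2096] [0.5031 0.2062]
jc [ 0.4354 -0.1309] [ 0.4388 -0.1328]
jn [0.4487 0.0027] [4.518e-01 1.000e-04]
drops (np.float64(0.004), array([ 0.6543, -0.2079]), np.float64(-16.0), array([ 0.6237, -0.1731]), array([ 0.6099, -0.2212]))
drops (np.float64(0.0035), array([ 0.6666, -0.219 ]), np.float64(-16.5), array([ 0.6363, -0.184 ]), array([ 0.6221, -0.2319]))
bangle (np.float64(0.0041), array([0.652 , 0.0262]), np.float64(11.9), array([0.6087, 0.0426]), array([ 0.619 , -0.0064]))
bangle (np.float64(0.0048), array([0.662 , 0.0197]), np.float64(11.4), array([0.6188, 0.0365]), array([ 0.6287, -0.0125]))
hoops (np.float64(0.0035), array([0.6305, 0.2171]), np.float64(12.2), array([0.5871, 0.2333]), array([0.5976, 0.1844]))
```

```bash
cat >> m.py <<'E'
print('----')
def tri(a,b):
    f=lambda z:(fs(a,z)-fc(b,z))
    zs=np.linspace(-.01,.1,221);i=np.argmin([np.linalg.norm(f(z)) for z in zs]);return zs[i].round(4),((fs(a,zs[i])+fc(b,zs[i]))/2).round(4),np.linalg.norm(f(zs[i])).round(4)
for a,b in zip(*[[(400,83),(490,37),(602,97),(512,144)],[(140,575),(272,510),(205,365),(80,417)]]):print("drops",tri(a,b))
for a,b in zip([(282,184),(447,214),(396,308),(217,266)],[(424,355),(295,283),(362,208),(485,275)]):print("bangle",tri(a,b))
for n,a,b in(("pink",(687,65),(43,272)),("cream",(597,160),(193,175)),("navy",(494,279),(311,96)),("lb",(530,366),(315,42))):print(n,tri(a,b))
W=imaging.camera("wrist");s=bot.observe()
for z in(.01,.018):print(z,fit(np.array([ray(W,*p,z,s)[:2] for p in[(210,150),(310,130),(320,207),(226,221)]])))
print([ray(W,427,118,.084,s).round(4)],np.array(W["tool_from_camera"]).round(3))
E
python3 m.py|sed '1,/----/d'
```

```text
drops (np.float64(-0.01), array([ 0.7309, -0.249 ]), np.float64(0.0854))
drops (np.float64(0.0415), array([ 0.7171, -0.2178]), np.float64(0.0826))
drops (np.float64(0.0405), array([ 0.5958, -0.1803]), np.float64(0.0822))
drops (np.float64(-0.01), array([ 0.5997, -0.2128]), np.float64(0.0867))
bangle (np.float64(0.014), array([ 0.7308, -0.0148]), np.float64(0.0034))
bangle (np.float64(0.014), array([ 0.6057, -0.0434]), np.float64(0.0028))
bangle (np.float64(0.0105), array([0.5831, 0.0603]), np.float64(0.0052))
bangle (np.float64(0.012), array([0.7124, 0.0847]), np.float64(0.0042))
pink (np.float64(0.0825), array([ 0.4991, -0.2109]), np.float64(0.0022))
cream (np.float64(0.0835), array([ 0.4997, -0.0635]), np.float64(0.0032))
navy (np.float64(0.082), array([0.4962, 0.0785]), np.float64(0.002))
lb (np.float64(0.081), array([0.4412, 0.1347]), np.float64(0.0025))
0.01 (np.float64(0.0015), array([0.6591, 0.0217]), np.float64(10.3), array([0.6163, 0.0394]), array([ 0.6252, -0.0098]))
0.018 (np.float64(0.0028), array([0.6595, 0.0195]), np.float64(10.3), array([0.6166, 0.0371]), array([ 0.6255, -0.0121]))
[array([ 0.499 , -0.0632,  0.084 ])] [[-0.    -0.952 -0.305  0.084]
 [ 1.    -0.001  0.    -0.   ]
 [-0.001 -0.305  0.952 -0.163]
 [ 0.     0.     0.     1.   ]]
```

Triangulation gives cap-top heights of 81–84 mm against the true 84, and the wrist view agrees with the two-view mean. I'll move over the hoops side first to check with the wrist camera.

Emit:
{"name": "play_rows", "arguments": {"steps": [[[-0.03,0.015,0],0],[[-0.06,0.03,0],0],[[-0.09,0.045,0],0],[[-0.12,0.06,0],0],[[-0.15,0.075,0],0],[[-0.18,0.09,0],0],[[-0.21,0.1,0],0],[[-0.21,0.1,0],0],[[-0.21,0.1,0],0],[[-0.21,0.1,0],0]], "claw": 1, "force": 12}}

```text
time: 1.23
ee_pos: [0.5749, 0.2101, 0.2219]
tcp_rot: [[0.001, -1.0, 0.0], [-1.0, -0.001, -0.0], [0.0, -0.0, -1.0]]
wrist_force: [-0.0, 0.3, -0.5]
finger_gap: 0.0875
grip_force: 0.0
```

Run:
```python
from h import *
s=bot.observe();c=imaging.camera("wrist");cv2.imwrite("pics/w1.png",c["pixels"]);print(s["ee_pos"],s["time"])
```

```text
[0.57492732 0.21007635 0.22190042] 1.2333
```

View pics/w1.png

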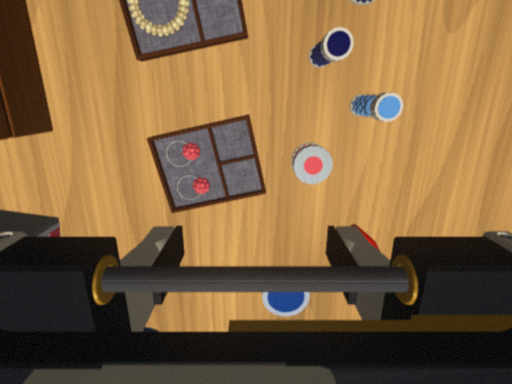

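The hoops tray's rim corners are at (148,139), (249,115), (266,191) and (172,212). The navy cap is at (340,43), the light-blue cap at (390,107) and the pink jar at (313,165).

```bash
sed -i '/^print(.----/,$d' m.py
cat > w.py <<'E'
from m import *
E
python3 - <<'E' | tail -5
from m import *
W=imaging.camera("wrist");s=bot.observe()
for P in([(148,139),(249,115),(266,191),(172,212)],):print(fit(np.array([ray(W,*p,.018,s)[:2] for p in P])))
for p,z in(((340,43),.084),((390,107),.084),((313,165),.03)):print(ray(W,*p,z,s).round(4))
E
```

```text
hoops (np.float64(0.0035), array([0.6305, 0.2171]), np.float64(12.2), array([0.5871, 0.2333]), array([0.5976, 0.1844]))
(np.float64(0.0021), array([0.6357, 0.2111]), np.float64(12.8), array([0.5922, 0.2269]), array([0.6032, 0.1781]))
[0.4943 0.0767 0.084 ]
[0.4386 0.1352 0.084 ]
[0.5015 0.2074 0.03  ]
```

Hoops bays are at (0.592,0.227) and (0.603,0.178), as predicted. I'll pick up light-blue at (0.440,0.135).

Emit:
{"name": "play_rows", "arguments": {"steps": [[[0.02,0.035,0],0],[[0.04,0.07,0],0],[[0.06,0.105,0],0],[[0.075,0.135,0],0],[[0.075,0.135,0.01],0],[[0.075,0.135,0.035],0],[[0.075,0.135,0.06],0],[[0.075,0.135,0.085],0],[[0.075,0.135,0.11],0],[[0.075,0.135,0.13],0],[[0.075,0.135,0.15],0],[[0.075,0.135,0.164],0],[[0.075,0.135,0.164],0],[[0.075,0.135,0.164],0]]}}

```text
time: 2.6
ee_pos: [0.44, 0.1343, 0.0576]
tcp_rot: [[-0.001, -1.0, -0.001], [-1.0, 0.001, -0.001], [0.001, 0.001, -1.0]]
wrist_force: [-0.6, -0.3, 0.1]
finger_gap: 0.0877
grip_force: 0.0
```

Emit:
{"name": "play_rows", "arguments": {"steps": [[[0,0,0],0],[[0,0,0],0],[[0,0,0],0],[[0,0,0],0],[[0,0,0],0],[[0,0,0],0],[[0,0,0],0],[[0,0,0],0],[[0,0,0],0],[[0,0,0],0],[[0,0,0],0],[[0,0,0],0]], "claw": -1, "force": 12}}

```text
time: 3.6
ee_pos: [0.44, 0.135, 0.0578]
tcp_rot: [[0.0, -1.0, -0.0], [-1.0, -0.0, -0.0], [0.0, 0.0, -1.0]]
wrist_force: [0.7, 0.0, 0.2]
finger_gap: 0.0277
grip_force: 12.0
```

Held (gap 27.7 mm). Lift it, then carry it toward the drops tray.

Emit:
{"name": "play_rows", "arguments": {"steps": [[[0,0,-0.01],0],[[0,0,-0.025],0],[[0,0,-0.045],0],[[0,0,-0.065],0],[[0,0,-0.085],0],[[0,0,-0.105],0],[[0,0,-0.12],0],[[0,0,-0.13],0],[[0.015,-0.01,-0.13],0],[[0.045,-0.025,-0.13],0],[[0.075,-0.045,-0.13],0],[[0.11,-0.065,-0.13],0],[[0.145,-0.085,-0.13],0],[[0.18,-0.105,-0.13],0],[[0.215,-0.125,-0.13],0],[[0.25,-0.145,-0.13],0],[[0.285,-0.16,-0.13],0],[[0.315,-0.17,-0.13],0],[[0.335,-0.18,-0.13],0],[[0.335,-0.18,-0.13],0]]}}

```text
time: 5.27
ee_pos: [0.6206, -0.2038, 0.1859]
tcp_rot: [[-0.003, -1.0, -0.002], [-1.0, 0.003, -0.001], [0.001, 0.002, -1.0]]
wrist_force: [0.5, 1.2, -0.6]
finger_gap: 0.0276
grip_force: 12.0
```

Emit:
{"name": "play_rows", "arguments": {"steps": [[[0,0,0],0],[[0,0,0],0],[[0,0,0],0],[[0,0,0],0]]}}

```text
time: 5.6
ee_pos: [0.6198, -0.199, 0.188]
tcp_rot: [[0.001, -1.0, 0.0], [-1.0, -0.001, 0.0], [-0.0, -0.0, -1.0]]
wrist_force: [-1.2, -0.2, -0.2]
finger_gap: 0.027
grip_force: 12.0
```

Run:
```python
from h import *
s=bot.observe();c=imaging.camera("wrist");cv2.imwrite("pics/w2.png",c["pixels"]);print(s["ee_pos"],s["time"])
```

```text
[ 0.61978177 -0.19900803  0.18804754] 5.6
```

View pics/w2.png

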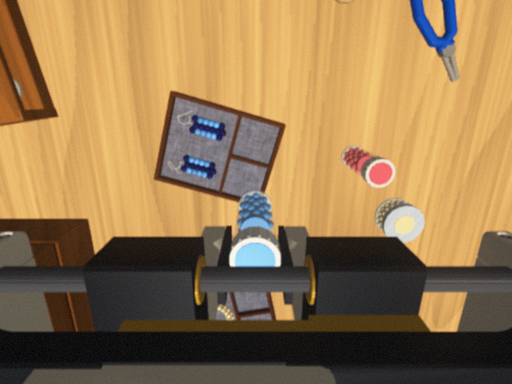

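The light-blue vial hangs upright in the jaws. The drops tray's corners are at (172,92), (285,124), about (264,203), and (155,179); the pink cap is at (380,173).

```bash
python3 - <<'E' | tail -4
from m import *
W=imaging.camera("wrist");s=bot.observe()
print(fit(np.array([ray(W,*p,.018,s)[:2] for p in[(172,92),(285,124),(264,203),(155,179)]])))
print(fit(np.array([ray(W,*p,.012,s)[:2] for p in[(172,92),(285,124),(264,203),(155,179)]])))
for p,z in(((380,173),.084),((405,223),.03)):print(ray(W,*p,z,s).round(4))
E
```

```text
(np.float64(0.0038), array([ 0.6615, -0.2221]), np.float64(-14.5), array([ 0.63  , -0.1882]), array([ 0.6175, -0.2366]))
(np.float64(0.0026), array([ 0.6623, -0.221 ]), np.float64(-14.5), array([ 0.6308, -0.1871]), array([ 0.6183, -0.2355]))
[ 0.4997 -0.2134  0.084 ]
[ 0.4363 -0.1363  0.03  ]
```

The wrist and two-view estimates for drops differ by a few mm in y, so I'll measure bay felts directly by colour mask in all views.

```bash
cat > felt.py <<'E'
from h import *
s=bot.observe();W=imaging.camera("wrist");I=np.array([[0,-1,0],[-1,0,0],[0,0,-1.]])
def felt(im,c,st,rois):
    h=cv2.cvtColor(im,cv2.COLOR_BGR2HSV);m=((h[...,1]<75)&(h[...,2]>55)&(h[...,2]<150)).astype(np.uint8)
    m=cv2.morphologyEx(m,cv2.MORPH_OPEN,np.ones((2,2),np.uint8))
    n,l,S,ce=cv2.connectedComponentsWithStats(m,connectivity=4)
    for (x,y) in rois:
        k=l[y,x]
        if k==0: print((x,y),"none",h[y,x]);continue
        cn=cv2.findContours((l==k).astype(np.uint8),0,2)[0][0]
        P=np.array([ray(c,*q[0],.008,st)[:2] for q in cn]).astype(np.float32);r=cv2.minAreaRect(P*1000)
        print((x,y),S[k,4],"rect",np.round(r[0],1),np.round(r[1],1),round(r[2],1))
if __name__=="__main__":
    C=imaging.camera("scene");Si=imaging.camera("side")
    f=lambda p:dict(ee_pos=np.array(p),tcp_rot=I)
    print("drops W2");felt(cv2.imread("pics/w2.png"),W,s,[(258,140),(243,180)])
    print("hoops W1");felt(cv2.imread("pics/w1.png"),W,f([.5749,.2101,.2219]),[(233,137),(242,176)])
    print("bangle W0");felt(cv2.imread("pics/wrist0.png"),W,f([.6745,0,.2209]),[(292,152),(296,188)])
    print("scene drops,bangle");felt(cv2.imread("pics/scene0.png"),C,None,[(172,292),(201,280),(266,225),(280,209)])
    print("side drops,bangle,hoops");felt(cv2.imread("pics/side0.png"),Si,None,[(264,159),(275,152),(223,204),(231,192),(178,259),(190,243)])
E
python3 felt.py
```

```text
drops W2
(258, 140) 1543 rect [ 618.4 -232.1] [46.8 47.3] 73.8
(243, 180) 1210 rect [ 632.1 -182.6] [47.3 48.2] 74.2
hoops W1
(233, 137) 1252 rect [602.9 182.3] [46.6 46.5] 12.2
(242, 176) 1115 rect [591.9 231.9] [46.9 46. ] 12.5
bangle W0
(292, 152) 1204 rect [623.8 -10. ] [46.8 46.1] 11.0
(296, 188) 1062 rect [614.   39.8] [47.  45.4] 11.1
scene drops,bangle
(172, 292) 617 rect [ 619.6 -231.1] [47.1 44.3] 73.7
(201, 280) 584 rect [ 633.5 -183.1] [47.1 44.6] 74.7
(266, 225) 385 rect [626.1  -8.1] [45.2 42.8] 11.0
(280, 209) 352 rect [616.5  40.8] [45.2 43.1] 10.6
side drops,bangle,hoops
(264, 159) 109 rect [ 629.7 -186.8] [41.1 40.6] 80.2
(275, 152) 103 rect [ 615.8 -233.9] [43.2 38. ] 73.3
(223, 204) 192 rect [613.7  35.2] [43.4 40.1] 12.0
(231, 192) 180 rect [623.3 -12.5] [44.1 41.1] 11.4
(178, 259) 324 rect [591.7 227.8] [43.8 41.9] 12.7
(190, 243) 292 rect [602.2 180. ] [42.9 43. ] 12.7
```

Felt rectangles measure 46–47 mm square and agree across views. Bays:
- drops: (0.6185,−0.232) and (0.632,−0.183)
- hoops: (0.592,0.230) and (0.6025,0.181)
- bangle: (0.615,0.039) and (0.6245,−0.0095)

Place light-blue in the −y drops bay.

Emit:
{"name": "play_rows", "arguments": {"steps": [[[0.015,0.001,0],0],[[0.033,0.001,0],0],[[0.033,0.001,0.015],0],[[0.033,0.001,0.035],0],[[0.033,0.001,0.055],0],[[0.033,0.001,0.075],0],[[0.033,0.001,0.09],0],[[0.033,0.001,0.1],0],[[0.033,0.001,0.106],0],[[0.033,0.001,0.111],0],[[0.033,0.001,0.115],0],[[0.033,0.001,0.118],0],[[0.033,0.001,0.12],0],[[0.033,0.001,0.121],0],[[0.033,0.001,0.1215],0],[[0.033,0.001,0.1215],0],[[0.033,0.001,0.1215],0]]}}

```text
time: 7.37
ee_pos: [0.6192, -0.233, 0.0667]
tcp_rot: [[0.0, -1.0, 0.001], [-1.0, -0.0, -0.0], [0.0, -0.001, -1.0]]
wrist_force: [0.8, 0.0, -1.3]
finger_gap: 0.0276
grip_force: 12.0
```

Emit:
{"name": "play_rows", "arguments": {"steps": [[[0,0,0],0],[[0,0,0],0],[[0,0,0],0],[[0,0,0],0],[[0,0,0],0],[[0,0,0],0]], "claw": 0.1}}

```text
time: 7.87
ee_pos: [0.619, -0.233, 0.0664]
tcp_rot: [[-0.0, -1.0, 0.0], [-1.0, 0.0, -0.0], [0.0, -0.0, -1.0]]
wrist_force: [-0.3, 0.4, 0.4]
finger_gap: 0.0482
grip_force: 0.0
```

Emit:
{"name": "play_rows", "arguments": {"steps": [[[0,0,-0.01],0],[[0,0,-0.025],0],[[0,0,-0.045],0],[[0,0,-0.065],0],[[0,0,-0.085],0],[[0,0,-0.105],0],[[0,0,-0.12],0],[[0,0,-0.12],0],[[-0.005,0.03,-0.12],0],[[-0.011,0.06,-0.12],0],[[-0.017,0.09,-0.12],0],[[-0.022,0.12,-0.12],0],[[-0.022,0.12,-0.12],0],[[-0.022,0.12,-0.12],0]]}}

```text
time: 9.03
ee_pos: [0.4978, -0.2109, 0.1874]
tcp_rot: [[0.0, -1.0, 0.001], [-1.0, -0.0, -0.0], [0.0, -0.001, -1.0]]
wrist_force: [0.5, -0.1, -0.7]
finger_gap: 0.0485
grip_force: 0.0
```

Emit:
{"name": "play_rows", "arguments": {"steps": [[[0,0,0],0],[[0,0,0],0],[[0,0,0],0],[[0,0,0.01],0],[[0,0,0.03],0],[[0,0,0.05],0],[[0,0,0.07],0],[[0,0,0.09],0],[[0,0,0.11],0],[[0,0,0.12],0],[[0,0,0.128],0],[[0,0,0.128],0],[[0,0,0.128],0]], "claw": 1}}

```text
time: 10.12
ee_pos: [0.4992, -0.2111, 0.0583]
tcp_rot: [[0.0, -1.0, -0.0], [-1.0, -0.0, -0.0], [0.0, 0.0, -1.0]]
wrist_force: [0.1, -0.2, 0.3]
finger_gap: 0.0878
grip_force: 0.0
```

Emit:
{"name": "play_rows", "arguments": {"steps": [[[0,0,0],0],[[0,0,0],0],[[0,0,0],0],[[0,0,0],0],[[0,0,0],0],[[0,0,0],0],[[0,0,0],0],[[0,0,0],0],[[0,0,0],0],[[0,0,0],0],[[0,0,0],0],[[0,0,0],0]], "claw": -1}}

```text
time: 11.12
ee_pos: [0.499, -0.211, 0.0583]
tcp_rot: [[0.0, -1.0, -0.0], [-1.0, -0.0, -0.0], [0.0, 0.0, -1.0]]
wrist_force: [-0.6, 1.1, 0.5]
finger_gap: 0.0277
grip_force: 12.0
```

Emit:
{"name": "play_rows", "arguments": {"steps": [[[0,0,-0.01],0],[[0,0,-0.03],0],[[0,0,-0.055],0],[[0,0,-0.08],0],[[0,0,-0.105],0],[[0,0,-0.125],0],[[0,0,-0.13],0],[[-0.02,-0.005,-0.13],0],[[-0.055,-0.014,-0.13],0],[[-0.09,-0.024,-0.13],0],[[-0.125,-0.033,-0.13],0],[[-0.16,-0.042,-0.13],0],[[-0.195,-0.052,-0.13],0],[[-0.23,-0.061,-0.13],0],[[-0.265,-0.07,-0.13],0],[[-0.3,-0.08,-0.13],0],[[-0.335,-0.089,-0.13],0],[[-0.365,-0.097,-0.13],0],[[-0.385,-0.102,-0.13],0],[[-0.392,-0.1035,-0.13],0]]}}

```text
time: 12.78
ee_pos: [0.6028, 0.1837, 0.1879]
tcp_rot: [[0.002, -1.0, -0.0], [-1.0, -0.002, -0.0], [0.0, 0.0, -1.0]]
wrist_force: [0.8, -0.3, -0.1]
finger_gap: 0.0278
grip_force: 12.0
```

Emit:
{"name": "play_rows", "arguments": {"steps": [[[0,0,0],0],[[0,0,0],0],[[0,0,0.015],0],[[0,0,0.035],0],[[0,0,0.055],0],[[0,0,0.075],0],[[0,0,0.09],0],[[0,0,0.1],0],[[0,0,0.106],0],[[0,0,0.111],0],[[0,0,0.115],0],[[0,0,0.118],0],[[0,0,0.12],0],[[0,0,0.121],0],[[0,0,0.1215],0],[[0,0,0.1215],0],[[0,0,0.1215],0]]}}

```text
time: 14.2
ee_pos: [0.6026, 0.1811, 0.0671]
tcp_rot: [[0.0, -1.0, 0.0], [-1.0, -0.0, 0.0], [-0.0, -0.0, -1.0]]
wrist_force: [-0.1, 0.4, -0.5]
finger_gap: 0.0275
grip_force: 12.0
```

Emit:
{"name": "play_rows", "arguments": {"steps": [[[0,0,0],0],[[0,0,0],0],[[0,0,0],0],[[0,0,0],0],[[0,0,0],0],[[0,0,0],0]], "claw": 0.1}}

```text
time: 14.7
ee_pos: [0.6025, 0.181, 0.0669]
tcp_rot: [[0.0, -1.0, 0.0], [-1.0, -0.0, 0.0], [-0.0, -0.0, -1.0]]
wrist_force: [0.1, 0.0, -0.2]
finger_gap: 0.0479
grip_force: 0.0
```

Emit:
{"name": "play_rows", "arguments": {"steps": [[[0,0,-0.01],0],[[0,0,-0.025],0],[[0,0,-0.045],0],[[0,0,-0.065],0],[[0,0,-0.085],0],[[0,0,-0.105],0],[[0,0,-0.12],0],[[0,0,-0.12],0],[[0.025,0.026,-0.12],0],[[0.05,0.052,-0.12],0],[[0.075,0.078,-0.12],0],[[0.103,0.1065,-0.12],0],[[0.103,0.1065,-0.12],0],[[0.103,0.1065,-0.12],0]]}}

```text
time: 15.87
ee_pos: [0.4948, 0.0767, 0.1878]
tcp_rot: [[-0.001, -1.0, 0.001], [-1.0, 0.001, 0.001], [-0.001, -0.001, -1.0]]
wrist_force: [0.6, 0.4, -0.1]
finger_gap: 0.0482
grip_force: 0.0
```

Emit:
{"name": "play_rows", "arguments": {"steps": [[[0,0,0],0],[[0,0,0],0],[[0,0,0],0],[[0,0,0.01],0],[[0,0,0.03],0],[[0,0,0.05],0],[[0,0,0.07],0],[[0,0,0.09],0],[[0,0,0.11],0],[[0,0,0.12],0],[[0,0,0.129],0],[[0,0,0.129],0],[[0,0,0.129],0]], "claw": 1}}

```text
time: 16.95
ee_pos: [0.4962, 0.0781, 0.0577]
tcp_rot: [[0.0, -1.0, -0.0], [-1.0, -0.0, -0.001], [0.001, 0.0, -1.0]]
wrist_force: [-0.4, 0.3, 0.6]
finger_gap: 0.0874
grip_force: 0.0
```

Emit:
{"name": "play_rows", "arguments": {"steps": [[[0,0,0],0],[[0,0,0],0],[[0,0,0],0],[[0,0,0],0],[[0,0,0],0],[[0,0,0],0],[[0,0,0],0],[[0,0,0],0],[[0,0,0],0],[[0,0,0],0],[[0,0,0],0],[[0,0,0],0]], "claw": -1}}

```text
time: 17.95
ee_pos: [0.496, 0.078, 0.0578]
tcp_rot: [[-0.0, -1.0, -0.0], [-1.0, 0.0, -0.0], [0.0, 0.0, -1.0]]
wrist_force: [1.5, 0.8, 0.3]
finger_gap: 0.0275
grip_force: 12.0
```

Emit:
{"name": "play_rows", "arguments": {"steps": [[[0,0,-0.01],0],[[0,0,-0.03],0],[[0,0,-0.055],0],[[0,0,-0.08],0],[[0,0,-0.105],0],[[0,0,-0.125],0],[[0,0,-0.13],0],[[0.02,-0.01,-0.13],0],[[0.05,-0.026,-0.13],0],[[0.08,-0.042,-0.13],0],[[0.11,-0.057,-0.13],0],[[0.14,-0.073,-0.13],0],[[0.17,-0.089,-0.13],0],[[0.2,-0.104,-0.13],0],[[0.225,-0.117,-0.13],0],[[0.245,-0.128,-0.13],0],[[0.261,-0.136,-0.13],0],[[0.261,-0.136,-0.13],0],[[0.261,-0.136,-0.13],0],[[0.261,-0.136,-0.13],0]]}}

```text
time: 19.62
ee_pos: [0.6314, -0.1827, 0.1875]
tcp_rot: [[-0.0, -1.0, -0.001], [-1.0, 0.0, 0.0], [-0.0, 0.001, -1.0]]
wrist_force: [-0.6, 0.3, -0.5]
finger_gap: 0.0275
grip_force: 12.0
```

Run:
```python
from h import *
s=bot.observe();c=imaging.camera("wrist");cv2.imwrite("pics/w3.png",c["pixels"]);print(s["ee_pos"],s["time"])
```

```text
[ 0.63140008 -0.18273327  0.18746036] 19.6167
```

View pics/w3.png

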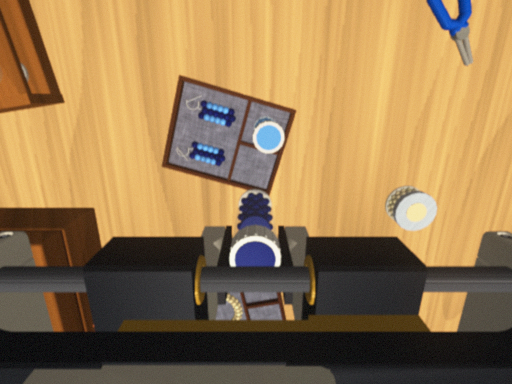

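Light-blue stands upright in its bay, with its cap at (268,137), and navy is held straight. Lower navy.

Emit:
{"name": "play_rows", "arguments": {"steps": [[[0,0,0],0],[[0,0,0.015],0],[[0,0,0.035],0],[[0,0,0.055],0],[[0,0,0.075],0],[[0,0,0.09],0],[[0,0,0.1],0],[[0,0,0.106],0],[[0,0,0.111],0],[[0,0,0.115],0],[[0,0,0.118],0],[[0,0,0.12],0],[[0,0,0.121],0],[[0,0,0.1215],0],[[0,0,0.1215],0],[[0,0,0.1215],0]]}}

```text
time: 21.0
ee_pos: [0.6321, -0.1831, 0.0667]
tcp_rot: [[-0.0, -1.0, 0.0], [-1.0, 0.0, -0.0], [0.0, -0.0, -1.0]]
wrist_force: [0.5, -0.4, 0.3]
finger_gap: 0.0278
grip_force: 12.0
```

Emit:
{"name": "play_rows", "arguments": {"steps": [[[0,0,0],0],[[0,0,0],0],[[0,0,0],0],[[0,0,0],0],[[0,0,0],0],[[0,0,0],0]], "claw": 0.1}}

```text
time: 21.5
ee_pos: [0.632, -0.183, 0.0664]
tcp_rot: [[0.0, -1.0, 0.0], [-1.0, -0.0, 0.0], [-0.0, -0.0, -1.0]]
wrist_force: [0.4, 0.6, -0.2]
finger_gap: 0.0481
grip_force: 0.0
```

Next is cream at (0.4995,−0.0635): dx −0.1325, dy +0.1195.

Emit:
{"name": "play_rows", "arguments": {"steps": [[[0,0,-0.01],0],[[0,0,-0.025],0],[[0,0,-0.045],0],[[0,0,-0.065],0],[[0,0,-0.085],0],[[0,0,-0.105],0],[[0,0,-0.12],0],[[0,0,-0.12],0],[[-0.03,0.033,-0.12],0],[[-0.06,0.066,-0.12],0],[[-0.09,0.099,-0.12],0],[[-0.1195,0.1325,-0.12],0],[[-0.1195,0.1325,-0.12],0],[[-0.1195,0.1325,-0.12],0]]}}

```text
time: 22.67
ee_pos: [0.4973, -0.062, 0.1874]
tcp_rot: [[0.002, -1.0, 0.001], [-1.0, -0.002, 0.001], [-0.001, -0.001, -1.0]]
wrist_force: [0.6, -0.4, 0.2]
finger_gap: 0.0479
grip_force: 0.0
```

Emit:
{"name": "play_rows", "arguments": {"steps": [[[0,0,0],0],[[0,0,0],0],[[0,0,0],0],[[0,0,0.01],0],[[0,0,0.03],0],[[0,0,0.05],0],[[0,0,0.07],0],[[0,0,0.09],0],[[0,0,0.11],0],[[0,0,0.12],0],[[0,0,0.1285],0],[[0,0,0.1285],0],[[0,0,0.1285],0]], "claw": 1}}

```text
time: 23.75
ee_pos: [0.4997, -0.0638, 0.0577]
tcp_rot: [[-0.0, -1.0, -0.001], [-1.0, 0.0, -0.0], [0.0, 0.001, -1.0]]
wrist_force: [0.3, 0.7, 0.9]
finger_gap: 0.0874
grip_force: 0.0
```

Emit:
{"name": "play_rows", "arguments": {"steps": [[[0,0,0],0],[[0,0,0],0],[[0,0,0],0],[[0,0,0],0],[[0,0,0],0],[[0,0,0],0],[[0,0,0],0],[[0,0,0],0],[[0,0,0],0],[[0,0,0],0],[[0,0,0],0],[[0,0,0],0]], "claw": -1}}

```text
time: 24.75
ee_pos: [0.4995, -0.0635, 0.0578]
tcp_rot: [[0.0, -1.0, -0.0], [-1.0, -0.0, -0.0], [0.0, 0.0, -1.0]]
wrist_force: [0.8, 0.1, -1.1]
finger_gap: 0.0273
grip_force: 12.0
```

Emit:
{"name": "play_rows", "arguments": {"steps": [[[0,0,-0.01],0],[[0,0,-0.03],0],[[0,0,-0.055],0],[[0,0,-0.08],0],[[0,0,-0.1],0],[[0,0,-0.11],0],[[-0.008,-0.02,-0.11],0],[[-0.02,-0.045,-0.11],0],[[-0.03,-0.07,-0.11],0],[[-0.041,-0.095,-0.11],0],[[-0.05,-0.115,-0.11],0],[[-0.054,-0.125,-0.11],0],[[-0.054,-0.125,-0.11],0],[[-0.054,-0.125,-0.11],0],[[-0.054,-0.125,-0.09],0],[[-0.054,-0.125,-0.07],0],[[-0.054,-0.125,-0.05],0]]}}

```text
time: 26.17
ee_pos: [0.6233, -0.01, 0.1079]
tcp_rot: [[-0.001, -1.0, 0.001], [-1.0, 0.001, 0.001], [-0.001, -0.001, -1.0]]
wrist_force: [0.2, -1.4, -2.2]
finger_gap: 0.0276
grip_force: 12.0
```

Emit:
{"name": "play_rows", "arguments": {"steps": [[[0,0,0.01],0],[[0,0,0.02],0],[[0,0,0.026],0],[[0,0,0.031],0],[[0,0,0.035],0],[[0,0,0.038],0],[[0,0,0.04],0],[[0,0,0.041],0],[[0,0,0.0415],0],[[0,0,0.0415],0],[[0,0,0.0415],0]]}}

```text
time: 27.08
ee_pos: [0.6246, -0.0095, 0.0666]
tcp_rot: [[0.0, -1.0, 0.0], [-1.0, -0.0, 0.0], [-0.0, -0.0, -1.0]]
wrist_force: [-0.6, -0.0, -1.8]
finger_gap: 0.0281
grip_force: 12.0
```

Emit:
{"name": "play_rows", "arguments": {"steps": [[[0,0,0],0],[[0,0,0],0],[[0,0,0],0],[[0,0,0],0],[[0,0,0],0],[[0,0,0],0]], "claw": 0.1}}

```text
time: 27.58
ee_pos: [0.6245, -0.0095, 0.0664]
tcp_rot: [[0.0, -1.0, 0.0], [-1.0, -0.0, 0.0], [-0.0, -0.0, -1.0]]
wrist_force: [0.2, -0.2, -0.6]
finger_gap: 0.048
grip_force: 0.0
```

Emit:
{"name": "play_rows", "arguments": {"steps": [[[0,0,-0.01],0],[[0,0,-0.025],0],[[0,0,-0.045],0],[[0,0,-0.065],0],[[0,0,-0.085],0],[[0,0,-0.11],0],[[0,0,-0.14],0],[[0,0,-0.16],0],[[0,0,-0.16],0],[[0,0,-0.16],0],[[0,0,-0.16],0]]}}

```text
time: 28.5
ee_pos: [0.624, -0.0095, 0.2263]
tcp_rot: [[-0.0, -1.0, -0.0], [-1.0, 0.0, 0.0], [-0.0, 0.0, -1.0]]
wrist_force: [-0.3, 0.1, -1.0]
finger_gap: 0.0478
grip_force: 0.0
```

Run:
```python
from h import *
o=[]
for n in("side","scene"):
    o.append(imaging.camera(n)["pixels"])
a=cv2.resize(o[0][125:285,115:345],(800,556),interpolation=cv2.INTER_CUBIC)
cv2.imwrite("pics/f1.png",a);cv2.imwrite("pics/f2.png",cv2.resize(o[1][90:360,110:390],(600,579)))
```

```text
(no output)
```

View pics/f1.png

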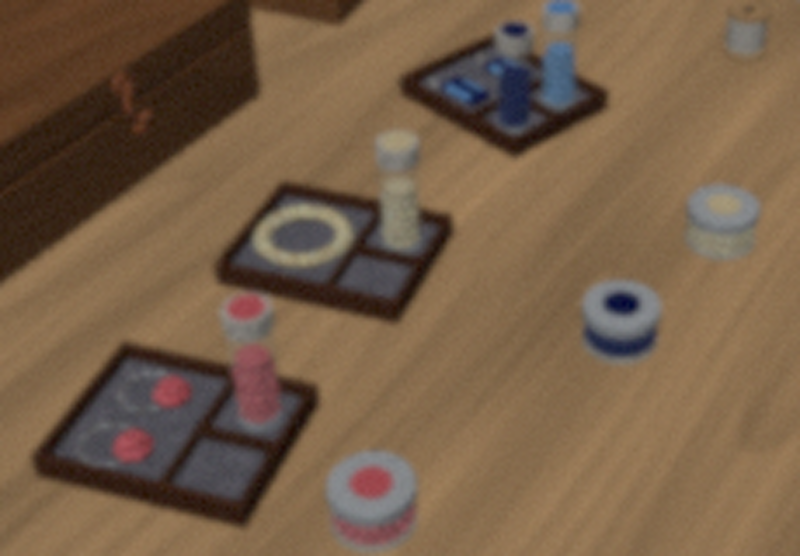

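View pics/f2.png

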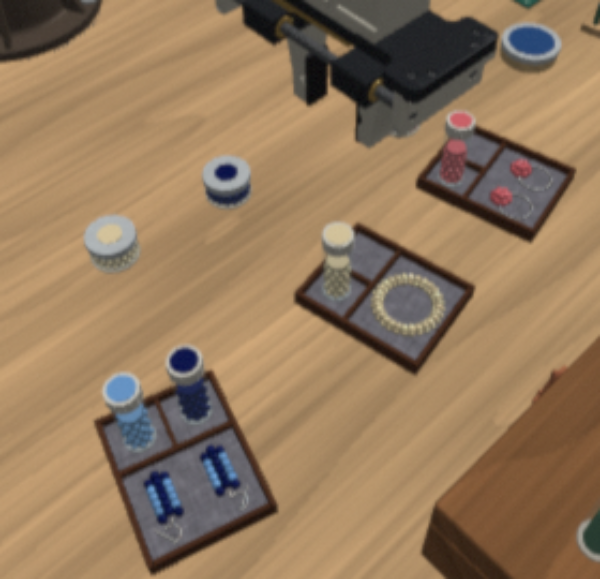

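All four vials stand upright in the right trays and the jars are unmoved. In the scene crop the caps are light-blue (123,389), navy (184,360), cream (339,236) and pink (461,121). Numeric check before handing in.

Run:
```python
from h import *
S=imaging.camera("side");C=imaging.camera("scene")
B=dict(lb=(.6185,-.232),navy=(.632,-.183),cream=(.6245,-.0095),pink=(.6025,.181))
for n,a,b in(("lb",(562,5),(123,389)),("navy",(513,32),(184,360)),("cream",(397,140),(339,236)),("pink",(246,306),(461,121))):
    m=(ray(S,115+a[0]/3.478,125+a[1]/3.475,.092)+ray(C,110+b[0]/2.143,90+b[1]/2.143,.092))[:2]/2
    print(n,((m-B[n])*1000).round(1))
```

```text
lb [0.6 1.3]
navy [-1.4  4.7]
cream [0.  1.2]
pink [ 0.8 -1.1]
```

```bash
python3 -c "
from h import *
print(workorder.hand_in())"
```

```text
the job is handed in; nothing more can be done
None
```

I stood all four vials upright in the bays of their matching trays, each measured within about 5 mm of its bay centre; the jars look unmoved, and the job was handed in at about 29 s of the 96 s allowed (no verdict returned).

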